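# Sort the plywood kit parts into their trays

## Task

Clear up the mixed kit parts on the bench: put both plywood wheels in the round dish, both plywood struts in the long tray and the gear motor in the square box. Every part must lie flat on the floor of its tray, side by side and not on top of another part or on a rim; do not shift the solder reel or the flux tin standing among them.

Things in the scene. Friction and masses are not known exactly. Their poses are not given: they have to be found in the camera images.
- wheel_a: A plywood wheel lying flat: a solid disc 44 mm in diameter and 12 mm thick, dark burnt rim, pale face with five small round marks about the middle; 10 to 20 g. Origin: centre of its underside; z up. The two wheels are alike. Starts loose on the bench, in front of the trays.
- wheel_b: A plywood wheel lying flat: a solid disc 44 mm in diameter and 12 mm thick, dark burnt rim, pale face with five small round marks about the middle; 10 to 20 g. Origin: centre of its underside; z up. The two wheels are alike. Starts loose on the bench, in front of the trays.
- strut_a: A plywood strut lying flat: a straight flat bar with round ends, 84 mm long (x), 18 mm wide (y), 12 mm thick, dark burnt edges, pale face with a small hole mark at each end and a slot mark in the middle; 10 to 20 g. Origin: centre of its underside; x along its length, z up. The two struts are alike. Starts loose on the bench, in front of the trays, at any yaw.
- strut_b: A plywood strut lying flat: a straight flat bar with round ends, 84 mm long (x), 18 mm wide (y), 12 mm thick, dark burnt edges, pale face with a small hole mark at each end and a slot mark in the middle; 10 to 20 g. Origin: centre of its underside; x along its length, z up. The two struts are alike. Starts loose on the bench, in front of the trays, at any yaw.
- motor: A small gear motor lying flat: grey plastic gearbox block 38 mm (x) by 22 mm (y) by 20 mm high, with a steel motor can 19 mm in diameter sticking 24 mm (28 mm with its cap) out of its +x end and a thin white shaft 10 mm out of its -x end; 28 to 46 g. Origin: centre of the gearbox's underside (not of the whole length); z up. Grip it across the gearbox's 22 mm width. Starts loose on the bench, in front of the trays, at any yaw.
- dish: The round dish: shallow steel dish, fixed in place, 140 mm across at the rim and 132 mm at the foot, 16 mm high, wall 3 mm, floor 4 mm thick (inside floor 4 mm above the bench, about 126 mm across). Origin: centre of its underside; z up. Both wheels go in here.
- long_tray: The long tray: brown wooden open tray, fixed in place, 180 mm long (its y) by 140 mm wide (its x), 16 mm high, walls and floor 5 mm thick (inside 170 x 130 mm, inside floor 5 mm above the bench). Origin: centre of its underside; z up. Both struts go in here, side by side.
- square_box: The square box: grey plastic open box, fixed in place, 110 x 110 mm, 22 mm high, walls and floor 4 mm thick (inside 102 x 102 mm, inside floor 4 mm above the bench). Origin: centre of its underside; z up. The gear motor goes in here.
- reel: A small reel of solder standing on its flange among the parts: white flanges 48 mm across, metal winding, 22 mm high, 150 g, loose. Origin: centre of its underside. Not to be shifted.
- tin: A closed round brass-coloured flux tin, 44 mm across, 16 mm high, 80 g, loose. Origin: centre of its underside. Not to be shifted.
Not all that is in view belongs to the job. What is shaped like the long_tray but red is not meant. Leave any orange look-alike of the wheel_b alone.

How it is judged:
By the outcome, as a careful person would: the job done as asked, in the order asked, and still so for the second after the job is handed in, with the robot touching nothing.
It also fails if it takes over 115 s, if anything falls off the work surface, if the arm or the gripper's body presses on something with over 40 N, if the wrist force passes 120 N, or if a joint passes its speed limit or range.

## Robot

A 7-joint arm with a two-finger parallel gripper is mounted at the origin on the work surface. World frame = base frame: x ahead of the robot, y to its left, z up, the work surface at z = 0. Lengths are in m, angles in rad, forces in N, time in s.
With the tool pointing down it reaches from about 0.4 to 0.85 m from the base axis. Payload 10.4 kg.
Tool frame: the origin (TCP) lies between the finger pads; the fingertips stand 19 mm ahead of it and the grasp point (between the pads) is the TCP (r.tcp_to_tips is the distance from the TCP to the fingertips, in m); z points along the fingers, y is the direction in which the jaws open and shut (so a half turn about z gives the same grasp; the last joint's range is limited). The gripper opens to 85 mm and grips with 20 to 120 N. Pads are 22 mm wide; open, the fingers measure 114 mm over their backs; the gripper's body (76 mm by 85 mm) begins 54 mm behind the grasp point. The pads swing forward as they close: fully open they stand 13 mm farther back than shut.
Start: joints at [-1.193, 0.332, -0.065, 1.46, 0.022, 1.35, -0.088], TCP at [0.244, 0.575, 0.25] pointing down, gripper open.
Joint ranges: [-2.6, 2.6], [-0.5, 2.12], [-1.47, 1.34], [0.16, 2.42], [-1.27, 4.41], [0.06, 2.06], [-2.6, 2.6]. Speed limits (rad/s): [2.22, 2.22, 2.79, 2.79, 3.14, 3.14, 3.14].

## Interface

Orientations are given as a unit quaternion [x, y, z, w].
In Python, from bench import r gives the robot as it stands.
- The arm moves only by the tool arm_command, never from a script. Its argument "commands" is one flat list of numbers, 7 for each row, row after row: the closure, from -1 (fully open) to 1 (shut), then the shift along the world's x, y, z in cm, then the turn, a rotation vector about the world's x, y, z in degrees. In form: [claw, dx, dy, dz, ax, ay, az, claw, dx, dy, dz, ax, ay, az, ...]. A call has 1 to 8 rows; each row shifts and turns the commanded pose from where the row before left it; what a row does not reach is not made up. A row lasts 1/10 s, in which the tool goes at most 50 mm and 8.59 degrees, less where a joint would pass 70% of its speed; a pose out of reach is approached as far as the arm can. A call with a gripper value outside its range is refused whole. The fingers move at their own pace and stop on an object; "newtons" is the grip in N (left out, the last holds). Time passes only in rows, so rows that do not move let the fingers close. It gives the time, the measured TCP pose, the force and the opening at its end, in the units of the state.
- r.read_state(): the state, without advancing time (a new reading comes with each control period).
- r.get_image(name): name is "scene" or "top"; returns the picture (384x512x3 uint8, blue, green, red); there is no depth.
- r.camera_params(name): a dict with "vertical_fov" (degrees; the focal length in pixels is half the picture's height over the tangent of half this angle, whatever the lens; pixels are square), "cx", "cy" (the principal point, pixels), "position" and "orientation" of the camera in the world. Camera axes: x right, y up, looking along -z (the intrinsics and any distortion apply to the point x, -y, -z); pixel columns grow to the right and rows downward; lengths in m; the calibration is good to about 2 mm. A picture is of the moment at which its call begins. camera_params takes no time and is no camera call.
- r.job_done(): hands the job in, once; it reports no verdict.
The state is a dict: "t": time; "joint_pos": joint angles; "joint_velocities": joint speeds; "effort": joint torques, N m; "eef_pos": TCP position; "ee_rot": TCP orientation; "ft_force": force on the tool from outside, world axes, zero at the start; "wrist_torque": the same for the moment, N m; "grip_width": finger opening in m.
Only numpy, scipy, OpenCV 4.12 (cv2) and the standard library are available. Lean on these libraries where they do the work, as an engineer would, in place of code of your own. Each camera call takes 0.05 s, during which the arm holds its last target.

## Working session

There is one attempt and no reset: what is moved stays moved. The work goes in short steps, Python scripts to look and compute and a tool call to move; the robot and the scene stay as the last step left them, time stands still between calls to the robot, and variables do not carry over. Pictures are saved under pics/ and viewed, and the job is handed in when it is done.

Besides the shell and the picture viewer there is one more tool, called after "Request:" by a JSON object that holds its "fn" and its "kwargs". arm_command: Moves the arm, as the interface text tells. Its arguments: {"type":"object","properties":{"commands":{"type":"array","items":{"type":"number"}},"newtons":{"type":"number"}},"required":["commands"]}

```bash
ls; mkdir -p pics; python3 - <<'E'
from bench import r
import cv2
for n in ("scene","top"):
    cv2.imwrite(f"pics/{n}0.png",r.get_image(n)); print(n,r.camera_params(n))
s=r.read_state(); print(s); print(r.tcp_to_tips)
E
```

```text
pics
scene {'vertical_fov': 49.74998656022831, 'cx': 253.530446947804, 'cy': 194.91048383189252, 'position': array([ 1.1425061 , -0.2740565 ,  0.92461602]), 'orientation': array([0.28487309, 0.18996126, 0.5092599 , 0.78956722])}
top {'vertical_fov': 44.236832937290316, 'cx': 259.9820691042253, 'cy': 185.5517355614751, 'position': array([0.25061144, 0.01163059, 1.11839996]), 'orientation': array([ 0.07192883, -0.06807204, -0.69655687,  0.7106342 ])}
{'t': 0.1, 'joint_pos': array([-1.19262567,  0.33276695, -0.06471495,  1.46088091,  0.02163541,
        1.34991952, -0.08849328]), 'joint_velocities': array([ 2.90971008e-04, -2.45222538e-03, -7.68946519e-04, -9.51712299e-04,
       -4.86088416e-04, -6.32463305e-05,  3.15212946e-04]), 'effort': array([ 1.22346635e-03, -6.26749778e+01,  4.89660201e-02, -3.92426276e+01,
        1.63988915e-02,  6.95031820e-03, -2.41383412e-05]), 'eef_pos': array([0.24370728, 0.57517161, 0.24961034]), 'ee_rot': array([ 1.99023231e-01,  9.79994564e-01, -6.33669137e-04, -8.27189146e-05]), 'ft_force': array([-0.3405935 ,  0.30731237,  1.07773534]), 'wrist_torque': array([-0.00659137,  0.02406361,  0.00158509]), 'grip_width': 0.0852773074890093}
0.019
```

View pics/scene0.png

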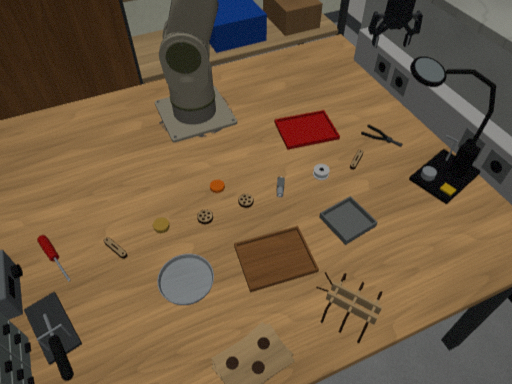

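View pics/top0.png

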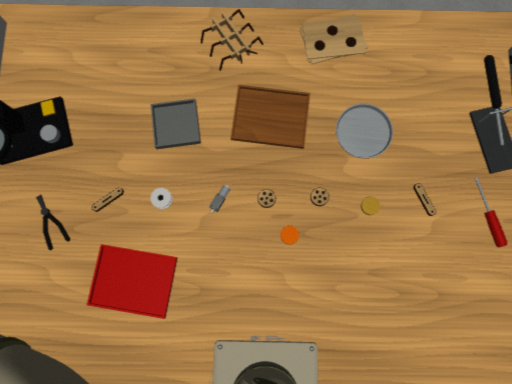

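The top view shows a strut at (108,199), reel at (161,198), motor at (220,198), wheels at (267,198) and (319,196), tin at (370,205) and a strut at (425,199). The box is at (176,124), long tray at (271,116) and dish at (364,131). The red tray and the orange disc at (290,235) are decoys.

```bash
cat > h.py <<'E'
import numpy as np, cv2
from scipy.spatial.transform import Rotation as R
from bench import r
def ray(n,uv):
    p=r.camera_params(n); f=192/np.tan(np.radians(p['vertical_fov'])/2)
    d=np.array([(uv[0]-p['cx'])/f,-(uv[1]-p['cy'])/f,-1.0])
    return np.array(p['position']),R.from_quat(p['orientation']).apply(d)
def onz(n,uv,z):
    o,d=ray(n,uv); return o+d*(z-o[2])/d[2]
def proj(n,X):
    p=r.camera_params(n); f=192/np.tan(np.radians(p['vertical_fov'])/2)
    c=R.from_quat(p['orientation']).inv().apply(np.array(X)-p['position'])
    return np.array([p['cx']+f*c[0]/-c[2],p['cy']-f*c[1]/-c[2]])
E
python3 - <<'E'
import cv2
a=cv2.imread('pics/top0.png')
cv2.imwrite('pics/t0a.png',cv2.resize(a[170:250,80:280],None,fx=4,fy=4,interpolation=cv2.INTER_CUBIC))
cv2.imwrite('pics/t0b.png',cv2.resize(a[170:250,250:450],None,fx=4,fy=4,interpolation=cv2.INTER_CUBIC))
from h import *
for n,k in dict(strL=(108,199),reel=(161,198),mot=(220,198),w1=(267,198),w2=(319,196),tin=(370,205),strR=(425,199),orange=(290,235),box=(176,124),tray=(271,116),dish=(364,131)).items():
    print(n,onz("top",k,0.012).round(3))
for n,k in dict(strL=(357,159),reel=(321,171),mot=(281,186),w1=(246,201),w2=(205,216),tin=(161,225),strR=(115,248),orange=(217,186),box=(348,219),tray=(276,258),dish=(186,279)).items():
    print(n,onz("scene",k,0.012).round(3))
E
```

```text
strL [0.433 0.381 0.012]
reel [0.438 0.255 0.012]
mot [0.441 0.114 0.012]
w1 [0.443 0.003 0.012]
w2 [ 0.45  -0.121  0.012]
tin [ 0.431 -0.241  0.012]
strR [ 0.448 -0.372  0.012]
orange [ 0.356 -0.053  0.012]
box [0.623 0.229 0.012]
tray [ 0.648 -0.004  0.012]
dish [ 0.614 -0.231  0.012]
strL [0.44  0.382 0.012]
reel [0.438 0.255 0.012]
mot [0.441 0.119 0.012]
w1 [0.451 0.003 0.012]
w2 [ 0.453 -0.122  0.012]
tin [ 0.432 -0.241  0.012]
strR [ 0.453 -0.371  0.012]
orange [ 0.363 -0.052  0.012]
box [0.625 0.231 0.012]
tray [ 0.655 -0.002  0.012]
dish [ 0.617 -0.23   0.012]
```

View pics/t0a.png

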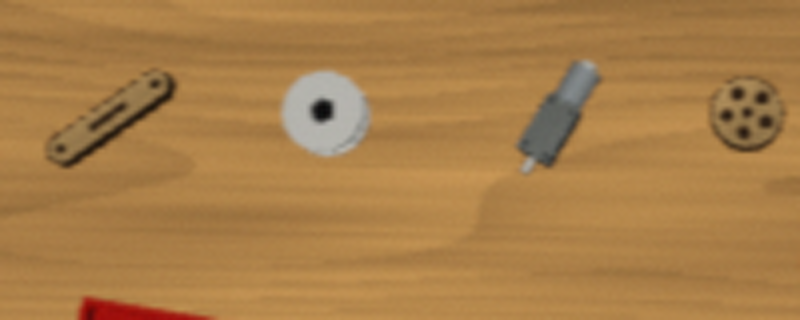

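View pics/t0b.png

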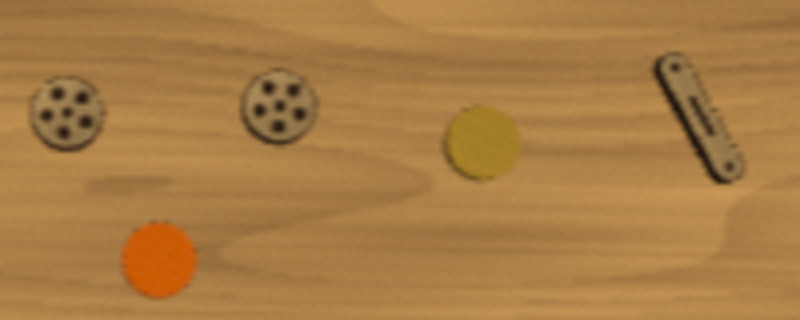

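```bash
python3 - <<'E'
import cv2
from h import *
a=cv2.imread('pics/scene0.png')
cv2.imwrite('pics/s0a.png',cv2.resize(a[140:220,180:380],None,fx=4,fy=4,interpolation=cv2.INTER_CUBIC))
cv2.imwrite('pics/s0b.png',cv2.resize(a[180:280,80:280],None,fx=4,fy=4,interpolation=cv2.INTER_CUBIC))
def P(x,y,ox,oy): return ((x+.5)/4-.5+ox,(y+.5)/4-.5+oy)
A=(80,170);B=(250,170)
for n,q,o,z in [('sL',(154,84),A,.012),('sL',(61,149),A,.012),('sR',(675,66),B,.012),('sR',(729,167),B,.012),('w1',(746,113),A,.012),('w2',(279,107),B,.012),('gear',(550,129),A,.02),('canend',(588,68),A,.019),('shaft',(526,170),A,.01)]:
    print(n,onz('top',P(*q,*o),z).round(4))
E
```

```text
sL [0.4539 0.3582 0.012 ]
sL [0.4136 0.4102 0.012 ]
sR [ 0.4789 -0.3578  0.012 ]
sR [ 0.4187 -0.3869  0.012 ]
w1 [0.4433 0.0048 0.012 ]
w2 [ 0.4494 -0.1217  0.012 ]
gear [0.4301 0.1201 0.02  ]
canend [0.4673 0.099  0.019 ]
shaft [0.4069 0.1343 0.01  ]
```

View pics/s0a.png

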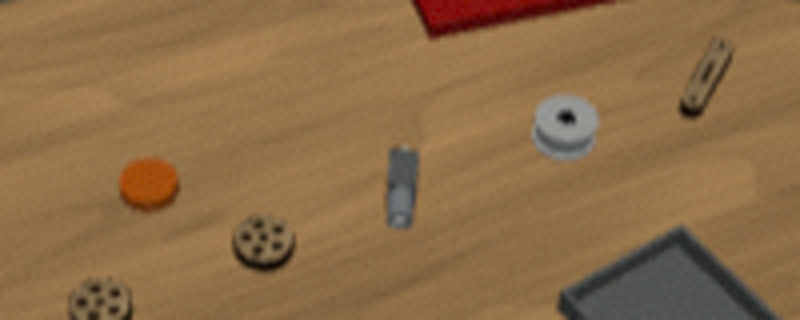

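View pics/s0b.png

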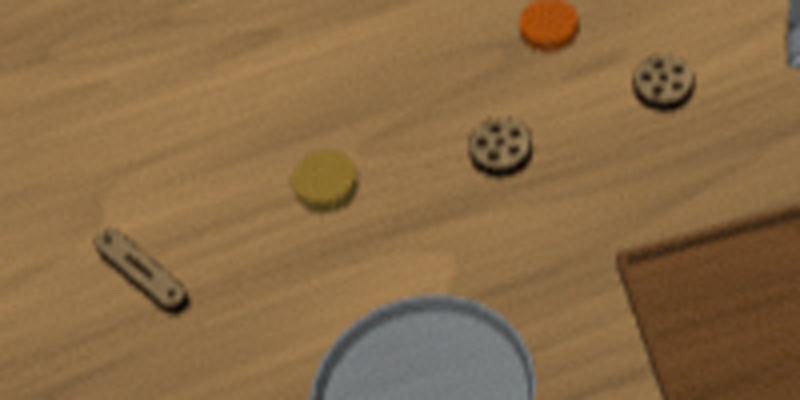

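```bash
python3 - <<'E'
import cv2
from h import *
a=cv2.imread('pics/top0.png')
cv2.imwrite('pics/t0c.png',cv2.resize(a[75:165,140:320],None,fx=4.4,fy=4.4,interpolation=cv2.INTER_CUBIC))
def P(x,y,ox,oy): return ((x+.5)/4-.5+ox,(y+.5)/4-.5+oy)
A=(180,140);B=(80,180)
for n,q,o,z in [('sL',(724,46),A,.012),('sL',(692,101),A,.012),('sR',(110,240),B,.012),('sR',(172,294),B,.012),('w1',(265,239),A,.012),('w1',(662,77),B,.012),('w2',(500,144),B,.012),('gearfarTop',(404,148),A,.02),('canend',(400,216),A,.012)]:
    print(n,onz('scene',P(*q,*o),z).round(4))
hsv=cv2.cvtColor(a,cv2.COLOR_BGR2HSV)
for u in [(271,116),(176,124),(364,131),(271,160)]: print(u,hsv[u[1],u[0]])
for nm,q,z in [('tray',[(238,86),(310,94),(304,148),(231,139)],.016),('box',[(151,104),(196,99),(201,143),(156,149)],.022)]:
    c=np.array([onz('top',k,z) for k in q]); print(nm,c.round(3).tolist(),c.mean(0))
# dish
m=cv2.inRange(hsv,(90,20,60),(125,160,255)); m[:,:330]=0;m[:,400:]=0;m[:95]=0;m[170:]=0
cs,_=cv2.findContours(m,0,1); c=max(cs,key=cv2.contourArea); e=cv2.fitEllipse(c);print(e,onz('top',e[0],.012))
E
```

```text
sL [0.4152 0.4118 0.012 ]
sL [0.4558 0.3559 0.012 ]
sR [ 0.4185 -0.3845  0.012 ]
sR [ 0.4773 -0.3564  0.012 ]
w1 [0.4451 0.0049 0.012 ]
w1 [0.4425 0.0037 0.012 ]
w2 [ 0.4509 -0.1221  0.012 ]
gearfarTop [0.4141 0.1308 0.02  ]
canend [0.4659 0.102  0.012 ]
(271, 116) [ 14 190 113]
(176, 124) [50 17 91]
(364, 131) [ 90   8 133]
(271, 160) [ 17 147 163]
tray [[0.723, 0.08, 0.016], [0.706, -0.099, 0.016], [0.567, -0.085, 0.016], [0.586, 0.093, 0.016]] [ 0.64545542 -0.0028356   0.016     ]
box [[0.67, 0.292, 0.022], [0.685, 0.182, 0.022], [0.573, 0.164, 0.022], [0.556, 0.272, 0.022]] [0.62074442 0.22733516 0.022     ]Traceback (most recent call last):
  File "<stdin>", line 15, in <module>
ValueError: max() iterable argument is empty
```

View pics/t0c.png

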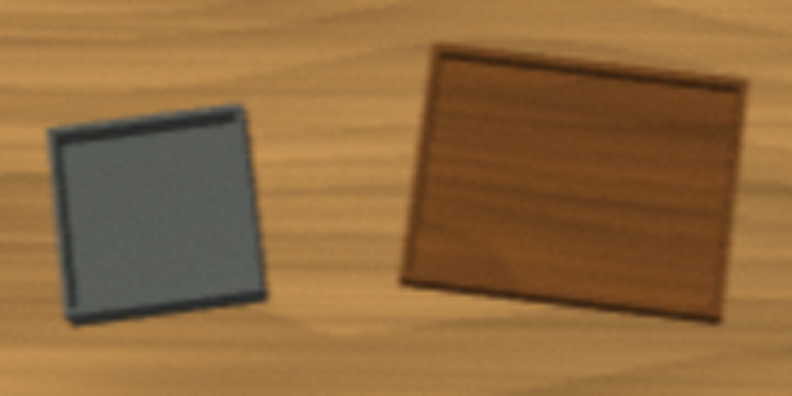

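The two views agree to about 2 mm. I measured, in metres:

| Thing | Position (x, y) | Angle |
|---|---|---|
| Wheel 1 | (.444, .0045) | – |
| Wheel 2 | (.450, -.122) | – |
| Left strut | (.435, .384) | -53° |
| Right strut | (.448, -.371) | 25.5° |
| Gearbox | (.430, .1205) | -30° |
| Long tray | (.645, -.003) | -5.6° |
| Box | (.621, .227) | +8° |
| Dish | (.615, -.231) | – |

I'll start with wheel 1.

Request:
{"fn": "arm_command", "kwargs": {"commands": [-1,1.7,-4.8,-1,0,0,-5.6,-1,1.7,-4.8,-1,0,0,-5.6,-1,1.7,-4.8,-1,0,0,-5.6,-1,1.7,-4.8,-1,0,0,-5.6,-1,1.7,-4.8,-1,0,0,-5.6,-1,1.7,-4.8,-1,0,0,-5.6,-1,1.7,-4.8,-1,0,0,-5.6,-1,1.7,-4.8,-1,0,0,-5.6], "newtons": 30}}

```text
t: 0.9
eef_pos: [0.375, 0.2035, 0.1728]
ee_rot: [0.559, 0.829, 0.0, -0.0]
ft_force: [1.0, 0.6, -0.6]
grip_width: 0.0854
```

```bash
cat >> h.py <<'E'
def st(tx=None,ty=None,tz=None,jaw=None):
    s=r.read_state(); q=R.from_quat(s['ee_rot']); y=q.apply([0,1,0]); z=q.apply([0,0,1])
    a=np.degrees(np.arctan2(y[1],y[0])); p=s['eef_pos']
    print('t%.2f'%s['t'],'pos cm',(p*100).round(2),'jaw %.1f'%a,'z',z.round(3),'w %.1f'%(s['grip_width']*1e3),'F',s['ft_force'].round(1),'j1,7',s['joint_pos'][[0,6]].round(2))
    if tx is not None: print('delta cm',((np.array([tx,ty,tz])-p)*100).round(2),'turn %.1f'%((jaw-a+90)%180-90))
E
python3 -c "
from h import *
st(.444,.0045,.12,0)"
```

```text
t0.90 pos cm [37.5  20.35 17.28] jaw 22.0 z [ 0.  0. -1.] w 85.4 F [ 1.   0.6 -0.6] j1,7 [-0.84 -0.23]
delta cm [  6.9  -19.9   -5.28] turn -22.0
```

Request:
{"fn": "arm_command", "kwargs": {"commands": [-1,1.4,-4,-1,0,0,-4.4,-1,1.4,-4,-1,0,0,-4.4,-1,1.4,-4,-1,0,0,-4.4,-1,1.4,-4,-1,0,0,-4.4,-1,1,-2.8,-1,0,0,-4.4,-1,0,0,0,0,0,0,-1,0,0,0,0,0,0]}}

```text
t: 1.6
eef_pos: [0.4406, 0.0172, 0.123]
ee_rot: [0.706, 0.708, -0.0, -0.0]
ft_force: [-0.0, 0.3, 0.1]
grip_width: 0.0853
```

```bash
python3 -c "
from h import *
st(.444,.0045,.021,0)
cv2.imwrite('pics/s1.png',r.get_image('scene'))"
```

```text
t1.60 pos cm [44.06  1.72 12.3 ] jaw 0.2 z [-0.001 -0.    -1.   ] w 85.3 F [-0.   0.3  0.1] j1,7 [-0.61 -0.12]
delta cm [  0.34  -1.27 -10.2 ] turn -0.2
```

View pics/s1.png

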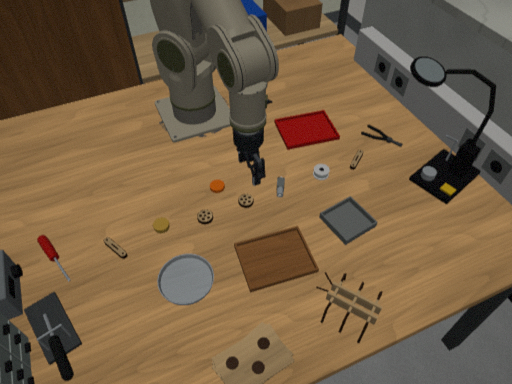

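The gripper is right above wheel 1, which is at (246,200), and the jaws lie along x.

Request:
{"fn": "arm_command", "kwargs": {"commands": [-1,0.3,-1.3,-2,0,0,0,-1,0,0,-2,0,0,0,-1,0,0,-2,0,0,0,-1,0,0,-1.5,0,0,0,-1,0,0,-1,0,0,0,-1,0,0,-0.7,0,0,0,-1,0,0,-0.5,0,0,0,-1,0,0,0,0,0,0]}}

```text
t: 2.45
eef_pos: [0.4438, 0.0048, 0.0261]
ee_rot: [0.705, 0.709, -0.0, -0.0]
ft_force: [0.9, 0.1, -0.3]
grip_width: 0.0852
```

```bash
python3 -c "
from h import *
st(.444,.0045,.021,0)"
```

```text
t2.45 pos cm [44.38  0.48  2.61] jaw 0.3 z [-0.  0. -1.] w 85.2 F [ 0.9  0.1 -0.3] j1,7 [-0.56  0.02]
delta cm [ 0.02 -0.03 -0.51] turn -0.3
```

Request:
{"fn": "arm_command", "kwargs": {"commands": [-1,0,0,-0.5,0,0,0,-0.2,0,0,0,0,0,0,0.6,0,0,0,0,0,0,0.6,0,0,0,0,0,0,0.6,0,0,0,0,0,0,0.6,0,0,0,0,0,0,0.6,0,0,0,0,0,0,0.6,0,0,0,0,0,0]}}

```text
t: 3.25
eef_pos: [0.4441, 0.0045, 0.0217]
ee_rot: [0.706, 0.709, 0.0, 0.0]
ft_force: [-1.8, 0.6, 5.8]
grip_width: 0.0425
```

```bash
python3 -c "
from h import *
st()
a=r.get_image('scene')
cv2.imwrite('pics/s2.png',cv2.resize(a[130:230,180:330],None,fx=4,fy=4,interpolation=cv2.INTER_CUBIC))"
```

```text
t3.25 pos cm [44.41  0.45  2.17] jaw 0.2 z [ 0.  0. -1.] w 42.5 F [-1.8  0.6  5.8] j1,7 [-0.55  0.03]
```

View pics/s2.png

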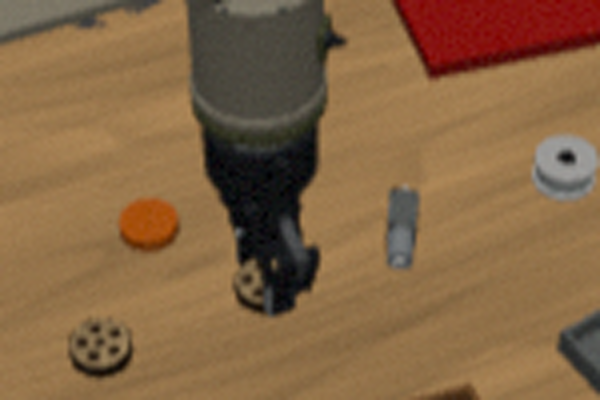

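Gripped at 42.5 mm width. I'll lift it and carry it to the dish, on the +y side at (.615, -.204).

Request:
{"fn": "arm_command", "kwargs": {"commands": [0.6,0,0,0.5,0,0,0,0.6,0,0,1.5,0,0,0,0.6,0,0,2,0,0,0,0.6,0,0,2,0,0,0,0.6,2,-2.5,0,0,0,0,0.6,3,-3.7,0,0,0,0,0.6,3,-3.7,0,0,0,0,0.6,3,-3.7,0,0,0,0]}}

```text
t: 4.1
eef_pos: [0.5551, -0.1326, 0.0818]
ee_rot: [0.705, 0.709, 0.0, 0.0]
ft_force: [0.1, 0.9, 0.5]
grip_width: 0.0424
```

Request:
{"fn": "arm_command", "kwargs": {"commands": [0.6,3,-3.7,0,0,0,0,0.6,2,-2.5,0,0,0,0,0.6,1,-1,0,0,0,0,0.6,0,0,0,0,0,0,0.6,0,0,0,0,0,0]}}

```text
t: 4.6
eef_pos: [0.6135, -0.2031, 0.0811]
ee_rot: [0.706, 0.709, -0.0, -0.0]
ft_force: [-0.6, -0.4, 0.1]
grip_width: 0.0423
```

```bash
python3 -c "
from h import *
st(.615,-.204,.027,0)
a=r.get_image('scene')
cv2.imwrite('pics/s3.png',cv2.resize(a[180:330,120:320],None,fx=4,fy=4,interpolation=cv2.INTER_CUBIC))
a=r.get_image('top')
hsv=cv2.cvtColor(cv2.imread('pics/top0.png'),cv2.COLOR_BGR2HSV)
m=cv2.inRange(hsv,(60,0,30),(130,70,255)); m[:,:325]=0;m[:,400:]=0;m[:95]=0;m[170:]=0
cs,_=cv2.findContours(m,0,1); c=max(cs,key=cv2.contourArea); e=cv2.fitEllipse(c);print(e,onz('top',e[0],.012))
"
```

```text
t4.60 pos cm [ 61.35 -20.31   8.11] jaw 0.2 z [-0.001  0.    -1.   ] w 42.3 F [-0.6 -0.4  0.1] j1,7 [-0.16  0.49]
delta cm [ 0.15 -0.09 -5.41] turn -0.2
((363.8275451660156, 130.65322875976562), (51.5657958984375, 53.837711334228516), 107.93668365478516) [ 0.61470368 -0.23099903  0.012     ]
```

View pics/s3.png

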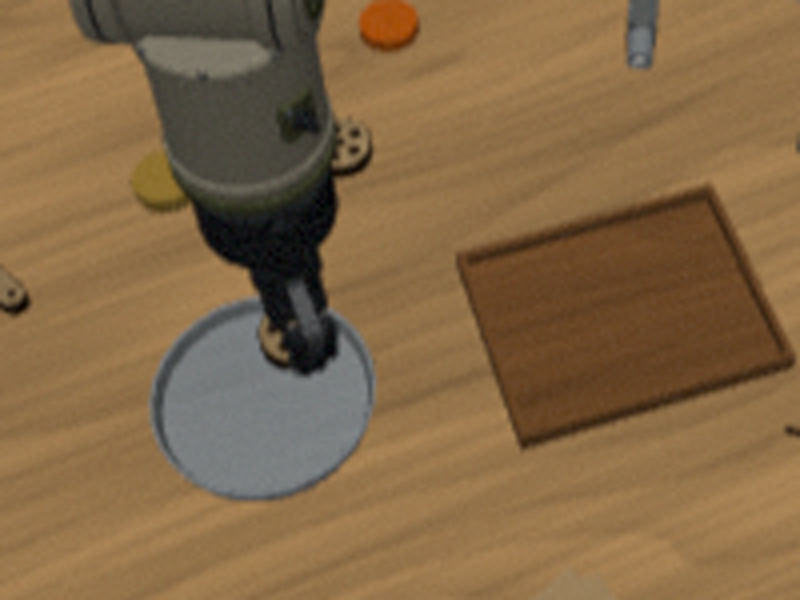

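The wheel is held above the dish, so I'll lower it and release with only a small opening.

Request:
{"fn": "arm_command", "kwargs": {"commands": [0.6,0.1,-0.1,-1.5,0,0,0,0.6,0,0,-1.5,0,0,0,0.6,0,0,-1,0,0,0,0.6,0,0,-0.7,0,0,0,0.6,0,0,-0.5,0,0,0,0.6,0,0,-0.2,0,0,0,0.6,0,0,-0.1,0,0,0,0.6,0,0,0,0,0,0]}}

```text
t: 5.5
eef_pos: [0.6151, -0.2046, 0.0265]
ee_rot: [0.706, 0.709, 0.0, 0.0]
ft_force: [0.4, -0.2, -0.9]
grip_width: 0.0422
```

```bash
python3 -c "
from h import *
st(.615,-.204,.0255,0)
"
```

```text
t5.50 pos cm [ 61.51 -20.46   2.65] jaw 0.2 z [ 0.001 -0.    -1.   ] w 42.2 F [ 0.4 -0.2 -0.9] j1,7 [-0.14  0.52]
delta cm [-0.01  0.06 -0.1 ] turn -0.2
```

Request:
{"fn": "arm_command", "kwargs": {"commands": [0.6,0,0,-0.1,0,0,0,-0.1,0,0,0,0,0,0,-0.25,0,0,0,0,0,0,-0.25,0,0,0,0,0,0,-0.25,0,0,0,0,0,0]}}

```text
t: 6.0
eef_pos: [0.6149, -0.2045, 0.0253]
ee_rot: [0.706, 0.709, 0.0, 0.0]
ft_force: [-0.1, 0.4, -0.6]
grip_width: 0.0532
```

Request:
{"fn": "arm_command", "kwargs": {"commands": [-0.25,0,0,0.5,0,0,0,-0.25,0,0,1,0,0,0,-0.25,0,0,2,0,0,0,-0.5,0,0,2.5,0,0,0,-1,0,0,1,0,0,0]}}

```text
t: 6.5
eef_pos: [0.6161, -0.2051, 0.0985]
ee_rot: [0.706, 0.708, 0.001, 0.002]
ft_force: [0.9, -0.2, 0.4]
grip_width: 0.0766
```

```bash
python3 -c "
from h import *
st(.4505,-.122,.08,0)
"
```

```text
t6.50 pos cm [ 61.61 -20.51   9.85] jaw 0.2 z [ 0.004 -0.001 -1.   ] w 76.6 F [ 0.9 -0.2  0.4] j1,7 [-0.17  0.48]
delta cm [-16.56   8.31  -1.85] turn -0.2
```

Request:
{"fn": "arm_command", "kwargs": {"commands": [-1,-2.5,1.2,0,0,0,0,-1,-3,1.5,0,0,0,0,-1,-3,1.5,0,0,0,0,-1,-3,1.5,0,0,0,0,-1,-3,1.5,-1,0,0,0,-1,-2,1,-1,0,0,0,-1,0,0,0,0,0,0,-1,0,0,0,0,0,0]}}

```text
t: 7.3
eef_pos: [0.4502, -0.1224, 0.0757]
ee_rot: [0.705, 0.709, 0.001, 0.0]
ft_force: [0.2, -0.2, 0.5]
grip_width: 0.085
```

```bash
python3 -c "
from h import *
st(.4505,-.122,.021,0)
a=r.get_image('scene')
cv2.imwrite('pics/s4.png',cv2.resize(a[180:330,120:320],None,fx=4,fy=4,interpolation=cv2.INTER_CUBIC))
"
```

```text
t7.30 pos cm [ 45.02 -12.24   7.57] jaw 0.3 z [ 0.001  0.    -1.   ] w 85.0 F [ 0.2 -0.2  0.5] j1,7 [-0.39  0.3 ]
delta cm [ 0.03  0.04 -5.47] turn -0.3
```

View pics/s4.png

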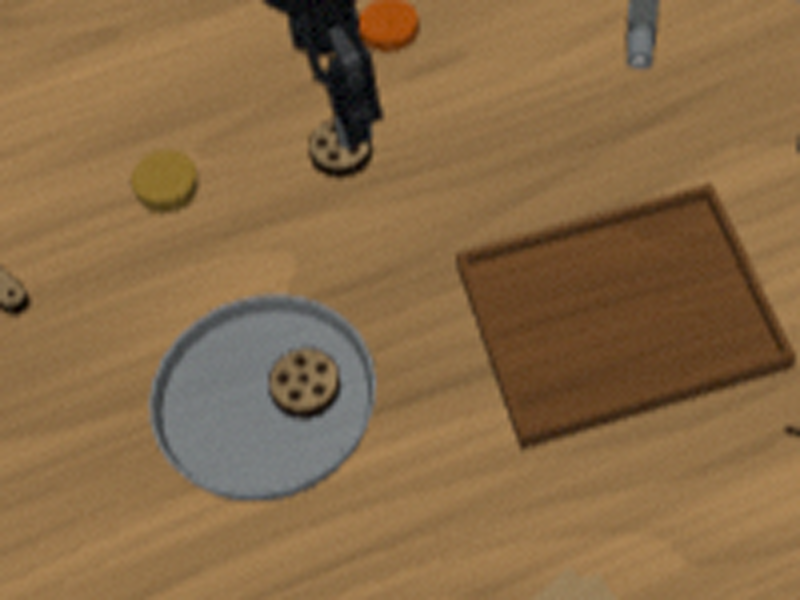

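Wheel 1 lies flat on the +y side of the dish. The jaws are above wheel 2, so I'll descend and grip.

Request:
{"fn": "arm_command", "kwargs": {"commands": [-1,0,0,-2,0,0,0,-1,0,0,-1.5,0,0,0,-1,0,0,-1,0,0,0,-1,0,0,-0.6,0,0,0,-1,0,0,-0.3,0,0,0,-0.2,0,0,0,0,0,0,0.6,0,0,0,0,0,0,0.6,0,0,0,0,0,0]}}

```text
t: 8.15
eef_pos: [0.4502, -0.1225, 0.0217]
ee_rot: [0.706, 0.709, 0.0, 0.0]
ft_force: [0.9, 0.2, -0.1]
grip_width: 0.0442
```

Request:
{"fn": "arm_command", "kwargs": {"commands": [0.6,0,0,0,0,0,0,0.6,0,0,0,0,0,0,0.6,0,0,0,0,0,0,0.6,0,0,0.5,0,0,0,0.6,0,0,1.5,0,0,0,0.6,0,0,2,0,0,0,0.6,0,0,2,0,0,0]}}

```text
t: 8.85
eef_pos: [0.4497, -0.1226, 0.0822]
ee_rot: [0.706, 0.709, -0.0, 0.0]
ft_force: [-0.4, 0.4, -0.2]
grip_width: 0.0422
```

```bash
python3 -c "
from h import *
st(.615,-.258,.0255,0)
"
```

```text
t8.85 pos cm [ 44.97 -12.26   8.22] jaw 0.2 z [ 0. -0. -1.] w 42.2 F [-0.4  0.4 -0.2] j1,7 [-0.4   0.29]
delta cm [ 16.53 -13.54  -5.67] turn -0.2
```

Request:
{"fn": "arm_command", "kwargs": {"commands": [0.6,2.5,-2,0,0,0,0,0.6,3,-2.5,0,0,0,0,0.6,3,-2.5,0,0,0,0,0.6,3,-2.5,0,0,0,0,0.6,3,-2.5,0,0,0,0,0.6,2,-1.6,-1,0,0,0,0.6,0,0,-1,0,0,0,0.6,0,0,0,0,0,0]}}

```text
t: 9.65
eef_pos: [0.6138, -0.2582, 0.0596]
ee_rot: [0.706, 0.708, -0.001, -0.001]
ft_force: [-1.1, 0.9, 0.1]
grip_width: 0.0421
```

```bash
python3 -c "
from h import *
st(.615,-.258,.0255,0)
"
```

```text
t9.65 pos cm [ 61.38 -25.82   5.96] jaw 0.2 z [-0.003  0.001 -1.   ] w 42.1 F [-1.1  0.9  0.1] j1,7 [-0.08  0.6 ]
delta cm [ 0.12  0.02 -3.41] turn -0.2
```

Request:
{"fn": "arm_command", "kwargs": {"commands": [0.6,0,0,-1.3,0,0,0,0.6,0,0,-0.9,0,0,0,0.6,0,0,-0.7,0,0,0,0.6,0,0,-0.3,0,0,0,0.6,0,0,-0.2,0,0,0,0.6,0,0,0,0,0,0]}}

```text
t: 10.25
eef_pos: [0.6149, -0.2585, 0.0272]
ee_rot: [0.706, 0.709, 0.0, 0.0]
ft_force: [-1.0, -0.1, -1.0]
grip_width: 0.0422
```

```bash
python3 -c "
from h import *
st(.615,-.258,.0255,0)
"
```

```text
t10.25 pos cm [ 61.49 -25.85   2.72] jaw 0.2 z [ 0. -0. -1.] w 42.2 F [-1.  -0.1 -1. ] j1,7 [-0.07  0.61]
delta cm [ 0.01  0.05 -0.17] turn -0.2
```

Request:
{"fn": "arm_command", "kwargs": {"commands": [0.6,0,0,-0.2,0,0,0,-0.1,0,0,0,0,0,0,-0.25,0,0,0,0,0,0,-0.25,0,0,0,0,0,0,-0.25,0,0,0.5,0,0,0,-0.25,0,0,1,0,0,0,-0.25,0,0,2,0,0,0,-0.5,0,0,3,0,0,0]}}

```text
t: 11.05
eef_pos: [0.6141, -0.2582, 0.0904]
ee_rot: [0.706, 0.709, -0.001, -0.001]
ft_force: [0.6, -0.7, 0.3]
grip_width: 0.0638
```

Request:
{"fn": "arm_command", "kwargs": {"commands": [-0.5,-2,-1.5,0,0,0,-8,-0.5,-2,-1.5,0,0,0,-8,-0.5,-2,-1.5,0,0,0,-8,-0.5,-2,-1.5,0,0,0,-8,-0.5,-2,-1.5,0,0,0,-8,-0.5,-2,-1.5,0,0,0,-8,-0.5,-2,-1.5,0,0,0,-8,-0.5,-2,-1,0,0,0,-8]}}

```text
t: 11.85
eef_pos: [0.4541, -0.3746, 0.0913]
ee_rot: [0.975, 0.224, 0.001, 0.0]
ft_force: [-0.2, 0.1, 0.8]
grip_width: 0.0643
```

```bash
python3 -c "
from h import *
st(.4482,-.3712,.0215,-64.5)
a=r.get_image('scene')
cv2.imwrite('pics/s5.png',cv2.resize(a[180:330,80:280],None,fx=4,fy=4,interpolation=cv2.INTER_CUBIC))
"
```

```text
t11.85 pos cm [ 45.41 -37.46   9.13] jaw -64.1 z [ 0.001 -0.001 -1.   ] w 64.3 F [-0.2  0.1  0.8] j1,7 [-0.09 -0.14]
delta cm [-0.59  0.34 -6.98] turn -0.4
```

View pics/s5.png

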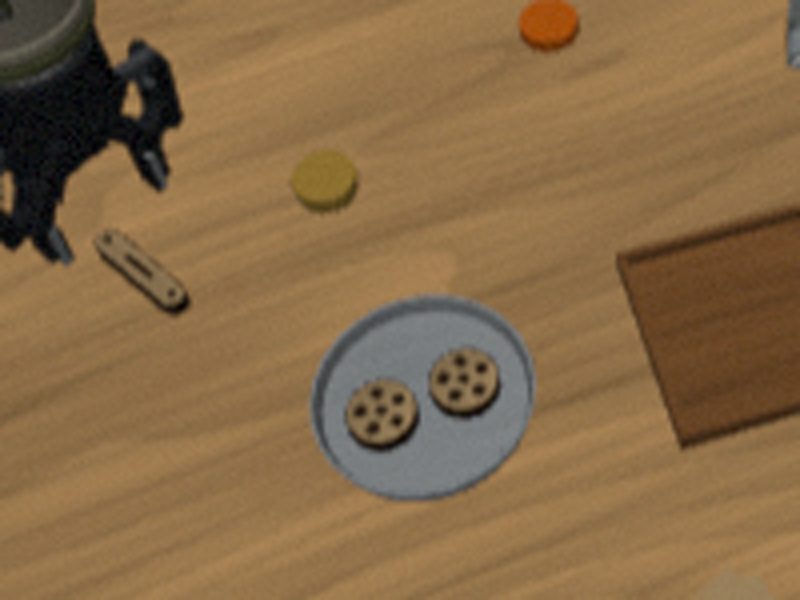

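Both wheels lie flat and apart in the dish. Next is the right strut.

Request:
{"fn": "arm_command", "kwargs": {"commands": [-0.5,-0.6,0.3,-1.5,0,0,0,-0.5,0,0,-1.8,0,0,0,-0.5,0,0,-1.5,0,0,0,-0.5,0,0,-1,0,0,0,-0.5,0,0,-0.6,0,0,0,-0.5,0,0,-0.2,0,0,0,-0.5,0,0,0,0,0,0]}}

```text
t: 12.6
eef_pos: [0.4489, -0.3707, 0.0242]
ee_rot: [0.974, 0.227, -0.0, 0.0]
ft_force: [-0.7, 0.0, 0.3]
grip_width: 0.0639
```

```bash
python3 -c "
from h import *
st(.4482,-.3712,.0235,-64.5)
a=r.get_image('scene')
cv2.imwrite('pics/s6.png',cv2.resize(a[180:330,80:280],None,fx=4,fy=4,interpolation=cv2.INTER_CUBIC))
"
```

```text
t12.60 pos cm [ 44.89 -37.07   2.42] jaw -63.8 z [-0. -0. -1.] w 63.9 F [-0.7  0.   0.3] j1,7 [-0.04 -0.08]
delta cm [-0.07 -0.05 -0.07] turn -0.7
```

View pics/s6.png

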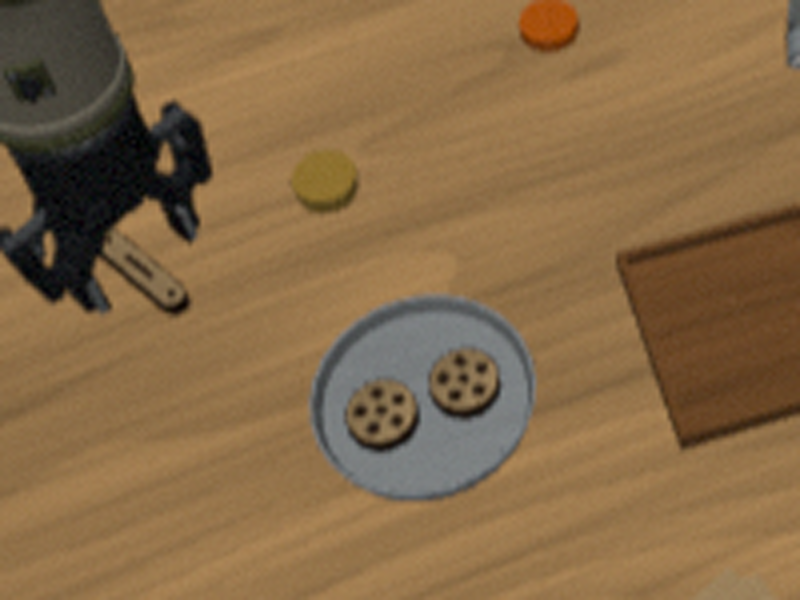

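The jaws straddle the strut and their midpoint is on its slot mark, so I'll close.

Request:
{"fn": "arm_command", "kwargs": {"commands": [0,0,0,0,0,0,0,0.5,0,0,0,0,0,0,0.9,0,0,0,0,0,0,0.9,0,0,0,0,0,0,0.9,0,0,0,0,0,0,0.9,0,0,0,0,0,0]}}

```text
t: 13.25
eef_pos: [0.4491, -0.3706, 0.0246]
ee_rot: [0.974, 0.227, 0.0, 0.0]
ft_force: [-0.0, 0.1, 5.5]
grip_width: 0.017
```

```bash
python3 -c "
from h import *
st(.4482,-.3712,.0235,-64.5)
"
```

```text
t13.25 pos cm [ 44.91 -37.06   2.46] jaw -63.8 z [ 0.001 -0.    -1.   ] w 17.0 F [-0.   0.1  5.5] j1,7 [-0.04 -0.08]
delta cm [-0.09 -0.06 -0.11] turn -0.7
```

Request:
{"fn": "arm_command", "kwargs": {"commands": [0.9,0,0,0.5,0,0,0,0.9,0,0,1.5,0,0,0,0.9,0,0,2,0,0,0,0.9,0,0,2,0,0,0,0.9,0,0,1.5,0,0,0,0.9,1.5,2,0,0,0,4,0.9,2,3.3,0,0,0,6,0.9,2,3.3,0,0,0,6]}}

```text
t: 14.05
eef_pos: [0.5043, -0.2839, 0.1002]
ee_rot: [0.932, 0.362, 0.0, 0.0]
ft_force: [-0.4, -0.4, 0.0]
grip_width: 0.0171
```

Request:
{"fn": "arm_command", "kwargs": {"commands": [0.9,2,3.3,0,0,0,6,0.9,2,3.3,0,0,0,6,0.9,2,3.3,0,0,0,6,0.9,2,3.3,0,0,0,6,0.9,2,3.3,0,0,0,5,0.9,2,3.3,0,0,0,5,0.9,1.5,2,0,0,0,3,0.9,0,0,0,0,0,0]}}

```text
t: 14.85
eef_pos: [0.6407, -0.0617, 0.0996]
ee_rot: [0.768, 0.641, 0.001, -0.0]
ft_force: [0.1, 0.4, -0.6]
grip_width: 0.0174
```

```bash
python3 -c "
from h import *
st(.670,-.0055,.0295,-5.6)
"
```

```text
t14.85 pos cm [64.07 -6.17  9.96] jaw -10.3 z [ 0.001  0.001 -1.   ] w 17.4 F [ 0.1  0.4 -0.6] j1,7 [-0.44  0.1 ]
delta cm [ 2.93  5.62 -7.01] turn 4.7
```

Request:
{"fn": "arm_command", "kwargs": {"commands": [0.9,1,1.9,0,0,0,2,0.9,1,1.9,-1,0,0,2,0.9,0.9,1.8,-1,0,0,0.7,0.9,0,0,-1,0,0,0,0.9,0,0,-1,0,0,0,0.9,0,0,0,0,0,0,0.9,0,0,0,0,0,0]}}

```text
t: 15.55
eef_pos: [0.6675, -0.0116, 0.059]
ee_rot: [0.744, 0.668, -0.0, 0.0]
ft_force: [0.1, -1.2, 0.2]
grip_width: 0.0167
```

```bash
python3 -c "
from h import *
st(.670,-.0055,.0295,-5.6)
a=r.get_image('scene')
cv2.imwrite('pics/s7.png',cv2.resize(a[180:330,180:380],None,fx=4,fy=4,interpolation=cv2.INTER_CUBIC))
"
```

```text
t15.55 pos cm [66.75 -1.16  5.9 ] jaw -6.2 z [-0.001 -0.001 -1.   ] w 16.7 F [ 0.1 -1.2  0.2] j1,7 [-0.46  0.1 ]
delta cm [ 0.25  0.61 -2.95] turn 0.6
```

View pics/s7.png

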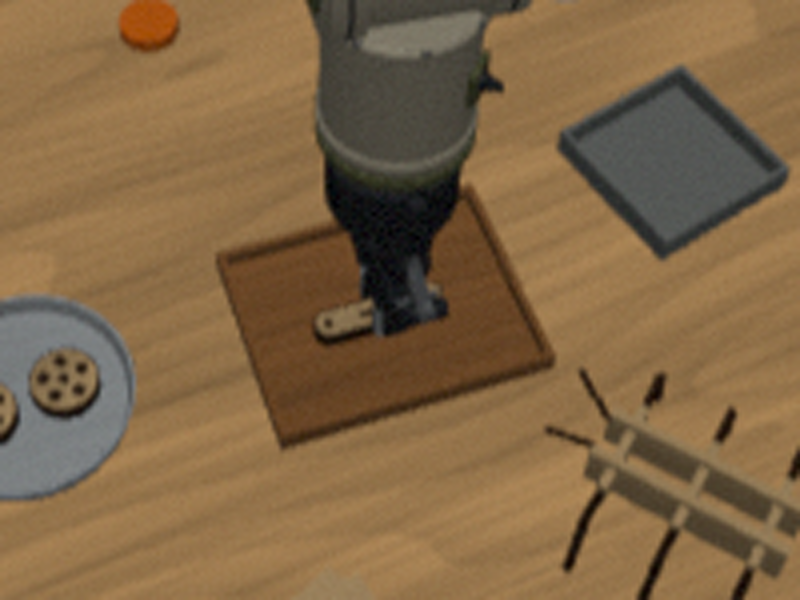

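The strut is held level over the tray. I'll lower it and release partly.

Request:
{"fn": "arm_command", "kwargs": {"commands": [0.9,0.2,0.5,-1,0,0,0.5,0.9,0,0,-0.8,0,0,0,0.9,0,0,-0.6,0,0,0,0.9,0,0,-0.3,0,0,0,0.9,0,0,-0.2,0,0,0,0.9,0,0,0,0,0,0]}}

```text
t: 16.2
eef_pos: [0.6699, -0.0057, 0.0302]
ee_rot: [0.741, 0.672, -0.0, 0.0]
ft_force: [0.2, 0.2, -0.5]
grip_width: 0.0167
```

```bash
python3 -c "
from h import *
st(.670,-.0055,.0295,-5.6)
"
```

```text
t16.20 pos cm [66.99 -0.57  3.02] jaw -5.6 z [ 0. -0. -1.] w 16.7 F [ 0.2  0.2 -0.5] j1,7 [-0.46  0.12]
delta cm [ 0.01  0.02 -0.07] turn -0.0
```

Request:
{"fn": "arm_command", "kwargs": {"commands": [0.9,0,0,-0.1,0,0,0,0.5,0,0,0,0,0,0,0.2,0,0,0,0,0,0,0.2,0,0,0,0,0,0,0.2,0,0,0.5,0,0,0,0.2,0,0,1,0,0,0,0.2,0,0,2.5,0,0,0,-0.3,0,0,3.5,0,0,0]}}

```text
t: 17.0
eef_pos: [0.6689, -0.0055, 0.1044]
ee_rot: [0.741, 0.672, -0.001, -0.001]
ft_force: [0.2, 0.8, 0.2]
grip_width: 0.0473
```

Request:
{"fn": "arm_command", "kwargs": {"commands": [-0.5,-2,3.3,0,0,0,3.6,-0.5,-2,3.3,0,0,0,3.6,-0.5,-2,3.3,0,0,0,3.6,-0.5,-2,3.3,0,0,0,3.6,-0.5,-2,3.3,0,0,0,3.6,-0.5,-2,3.3,0,0,0,3.6,-0.5,-2,3.3,0,0,0,3.6,-0.5,-2,3.3,0,0,0,3.6]}}

```text
t: 17.8
eef_pos: [0.5093, 0.2598, 0.1054]
ee_rot: [0.549, 0.836, 0.001, 0.0]
ft_force: [0.3, 0.5, 0.5]
grip_width: 0.0642
```

Request:
{"fn": "arm_command", "kwargs": {"commands": [-0.5,-2,3.3,0,0,0,3.6,-0.5,-2,3.3,0,0,0,3.6,-0.5,-2,3.3,0,0,0,3.6,-0.5,-1.5,2.3,0,0,0,3,-0.5,0,0,0,0,0,0,-0.5,0,0,0,0,0,0]}}

```text
t: 18.4
eef_pos: [0.4351, 0.3804, 0.1046]
ee_rot: [0.446, 0.895, 0.0, 0.0]
ft_force: [-0.1, -0.7, -0.1]
grip_width: 0.0638
```

```bash
python3 -c "
from h import *
st(.4347,.384,.0245,37)
a=r.get_image('scene')
cv2.imwrite('pics/s8.png',cv2.resize(a[130:280,220:420],None,fx=4,fy=4,interpolation=cv2.INTER_CUBIC))
"
```

```text
t18.40 pos cm [43.51 38.04 10.46] jaw 37.1 z [ 0.001 -0.    -1.   ] w 63.8 F [-0.1 -0.7 -0.1] j1,7 [-1.09 -0.04]
delta cm [-0.04  0.36 -8.01] turn -0.1
```

View pics/s8.png

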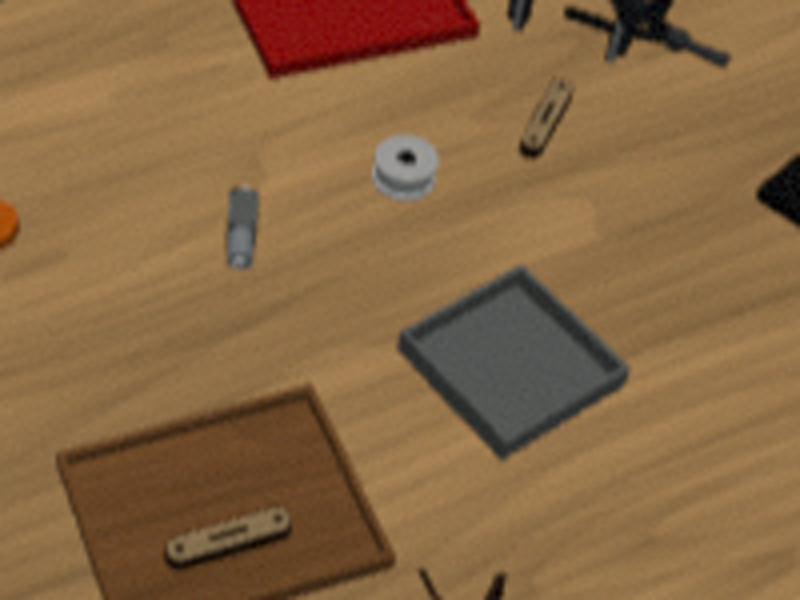

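The first strut lies flat in the far half of the tray. I'll descend on the left strut.

Request:
{"fn": "arm_command", "kwargs": {"commands": [-0.5,0,0.3,-2,0,0,0,-0.5,0,0,-2,0,0,0,-0.5,0,0,-1.8,0,0,0,-0.5,0,0,-1.2,0,0,0,-0.5,0,0,-0.7,0,0,0,-0.5,0,0,-0.3,0,0,0,-0.5,0,0,0,0,0,0]}}

```text
t: 19.15
eef_pos: [0.4352, 0.3833, 0.0244]
ee_rot: [0.446, 0.895, 0.0, 0.0]
ft_force: [-0.2, 0.4, 0.4]
grip_width: 0.0641
```

```bash
python3 -c "
from h import *
st(.4347,.384,.0245,37)
a=r.get_image('scene')
cv2.imwrite('pics/s9.png',cv2.resize(a[110:210,270:420],None,fx=5,fy=5,interpolation=cv2.INTER_CUBIC))
"
```

```text
t19.15 pos cm [43.52 38.33  2.44] jaw 37.0 z [ 0.  0. -1.] w 64.1 F [-0.2  0.4  0.4] j1,7 [-1.06 -0.01]
delta cm [-0.05  0.07  0.01] turn -0.0
```

View pics/s9.png

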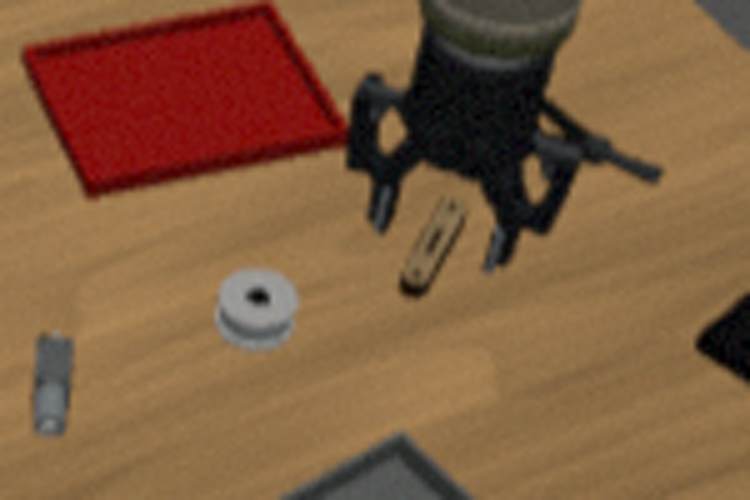

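Request:
{"fn": "arm_command", "kwargs": {"commands": [0,0,0,0,0,0,0,0.5,0,0,0,0,0,0,0.9,0,0,0,0,0,0,0.9,0,0,0,0,0,0,0.9,0,0,0,0,0,0,0.9,0,0,0,0,0,0,0.9,0,0,0.5,0,0,0,0.9,0,0,1.5,0,0,0]}}

```text
t: 20.0
eef_pos: [0.4341, 0.3827, 0.0436]
ee_rot: [0.446, 0.895, -0.001, -0.0]
ft_force: [0.1, 0.1, 0.6]
grip_width: 0.0168
```

Request:
{"fn": "arm_command", "kwargs": {"commands": [0.9,0,0,2,0,0,0,0.9,0,0,2,0,0,0,0.9,0.5,-1,1.5,0,0,-1,0.9,1.5,-3,0,0,0,-3.4,0.9,1.6,-3.3,0,0,0,-3.7,0.9,1.6,-3.3,0,0,0,-3.7,0.9,1.6,-3.3,0,0,0,-3.7,0.9,1.6,-3.3,0,0,0,-3.7]}}

```text
t: 20.8
eef_pos: [0.5195, 0.2092, 0.1]
ee_rot: [0.591, 0.807, 0.0, 0.0]
ft_force: [-0.2, 0.2, -0.2]
grip_width: 0.0168
```

Request:
{"fn": "arm_command", "kwargs": {"commands": [0.9,1.6,-3.3,0,0,0,-3.7,0.9,1.6,-3.3,0,0,0,-3.7,0.9,1.6,-3.3,0,0,0,-3.7,0.9,1.6,-3.3,0,0,0,-3.7,0.9,1.6,-3.3,0,0,0,-3.7,0.9,1,-2.3,0,0,0,-2,0.9,0,0,0,0,0,0,0.9,0,0,0,0,0,0]}}

```text
t: 21.6
eef_pos: [0.6087, 0.0225, 0.0996]
ee_rot: [0.724, 0.69, 0.0, -0.0]
ft_force: [-1.0, 1.2, -0.0]
grip_width: 0.0169
```

```bash
python3 -c "
from h import *
st(.620,-.0005,.0295,-5.6)
"
```

```text
t21.60 pos cm [60.87  2.25  9.96] jaw -2.8 z [ 0.  0. -1.] w 16.9 F [-1.   1.2 -0. ] j1,7 [-0.59  0.07]
delta cm [ 1.13 -2.3  -7.01] turn -2.8
```

Request:
{"fn": "arm_command", "kwargs": {"commands": [0.9,1.1,-2.3,-1.5,0,0,-2.8,0.9,0,0,-1.5,0,0,0,0.9,0,0,-1.5,0,0,0,0.9,0,0,-1,0,0,0,0.9,0,0,0,0,0,0]}}

```text
t: 22.1
eef_pos: [0.6186, 0.0019, 0.0425]
ee_rot: [0.739, 0.673, -0.001, -0.001]
ft_force: [-0.3, -0.4, 0.1]
grip_width: 0.017
```

```bash
python3 -c "
from h import *
st(.620,-.0005,.0295,-5.6)
a=r.get_image('scene')
cv2.imwrite('pics/s10.png',cv2.resize(a[180:330,180:380],None,fx=4,fy=4,interpolation=cv2.INTER_CUBIC))
"
```

```text
t22.10 pos cm [61.86  0.19  4.25] jaw -5.4 z [-0.003  0.    -1.   ] w 17.0 F [-0.3 -0.4  0.1] j1,7 [-0.53  0.1 ]
delta cm [ 0.14 -0.24 -1.3 ] turn -0.2
```

View pics/s10.png

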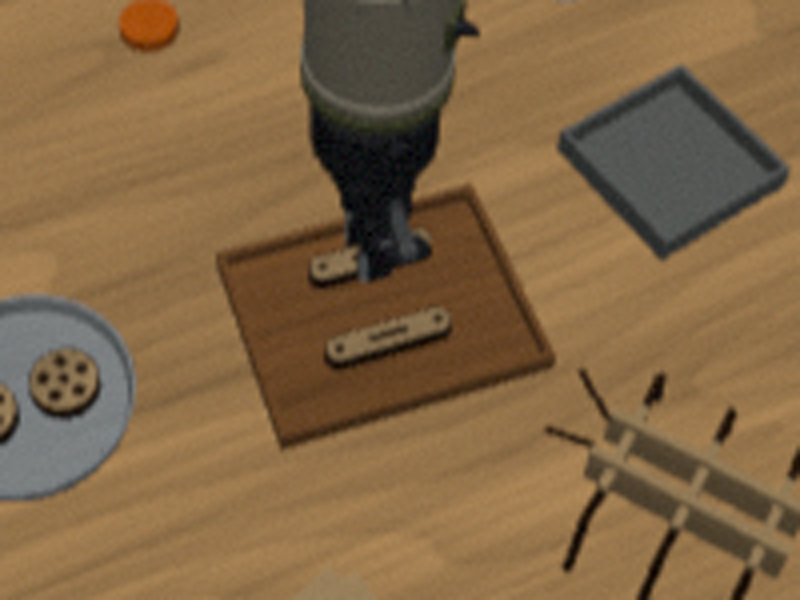

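The second strut hangs clear beside the first. I'll lower and release it.

Request:
{"fn": "arm_command", "kwargs": {"commands": [0.9,0,-0.1,-0.7,0,0,0,0.9,0,0,-0.4,0,0,0,0.9,0,0,-0.2,0,0,0,0.9,0,0,0,0,0,0]}}

```text
t: 22.55
eef_pos: [0.6198, -0.0005, 0.0311]
ee_rot: [0.74, 0.673, -0.0, -0.0]
ft_force: [-0.1, -0.8, 0.2]
grip_width: 0.0165
```

```bash
python3 -c "
from h import *
st(.620,-.0005,.0295,-5.6)
"
```

```text
t22.55 pos cm [ 6.198e+01 -5.000e-02  3.110e+00] jaw -5.5 z [-0.  0. -1.] w 16.5 F [-0.1 -0.8  0.2] j1,7 [-0.52  0.11]
delta cm [ 0.02 -0.   -0.16] turn -0.1
```

Request:
{"fn": "arm_command", "kwargs": {"commands": [0.9,0,0,-0.2,0,0,0,0.5,0,0,0,0,0,0,0.2,0,0,0,0,0,0,0.2,0,0,0,0,0,0,0.2,0,0,0.5,0,0,0,0.2,0,0,1,0,0,0,0.2,0,0,2.5,0,0,0,-0.3,0,0,3.5,0,0,0]}}

```text
t: 23.35
eef_pos: [0.619, -0.0005, 0.1046]
ee_rot: [0.74, 0.673, -0.001, -0.001]
ft_force: [0.9, 0.1, 0.5]
grip_width: 0.0478
```

Request:
{"fn": "arm_command", "kwargs": {"commands": [-0.5,-2,1.3,0,0,0,7,-0.5,-2,1.3,0,0,0,7,-0.5,-2,1.3,0,0,0,7,-0.5,-2,1.3,0,0,0,7,-0.5,-2,1.3,0,0,0,7,-0.5,-2,1.3,0,0,0,7,-0.5,-2,1.3,0,0,0,7,-0.5,-2,1.3,0,0,0,7]}}

```text
t: 24.15
eef_pos: [0.4594, 0.1038, 0.1052]
ee_rot: [0.335, 0.942, 0.0, 0.0]
ft_force: [0.0, -0.0, 0.4]
grip_width: 0.0639
```

Request:
{"fn": "arm_command", "kwargs": {"commands": [-0.5,-1.5,0.8,0,0,0,7,-0.5,-1,0.7,0,0,0,2.5,-0.5,0,0,0,0,0,0,-0.5,0,0,0,0,0,0]}}

```text
t: 24.55
eef_pos: [0.4356, 0.1183, 0.1047]
ee_rot: [0.26, 0.966, 0.0, 0.0]
ft_force: [-0.3, -0.3, -0.3]
grip_width: 0.064
```

```bash
python3 -c "
from h import *
st(.4325,.119,.0245,60)
a=r.get_image('scene')
cv2.imwrite('pics/s11.png',cv2.resize(a[130:330,150:390],None,fx=3,fy=3,interpolation=cv2.INTER_CUBIC))
"
```

```text
t24.55 pos cm [43.56 11.83 10.47] jaw 59.9 z [ 0.001  0.    -1.   ] w 64.0 F [-0.3 -0.3 -0.3] j1,7 [-0.75  0.72]
delta cm [-0.31  0.07 -8.02] turn 0.1
```

View pics/s11.png

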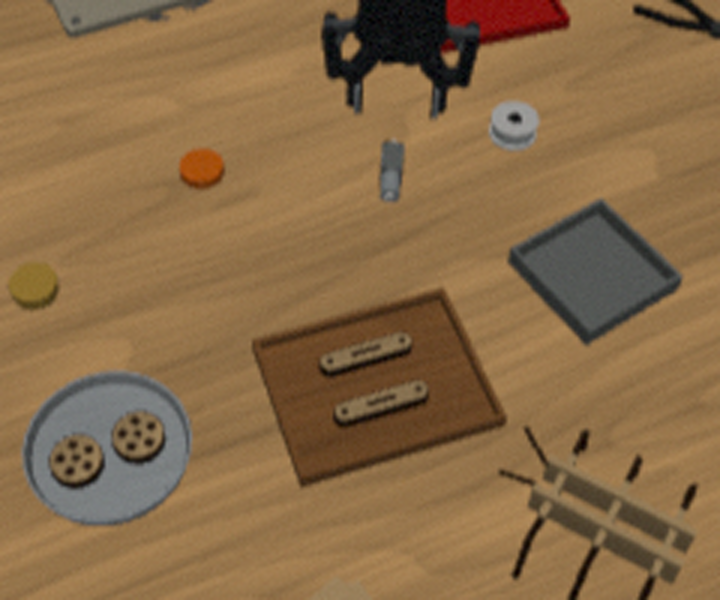

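Both struts lie side by side in the tray. Next is the motor.

Request:
{"fn": "arm_command", "kwargs": {"commands": [-0.5,-0.2,0.1,-2,0,0,0,-0.5,0,0,-2,0,0,0,-0.5,0,0,-1.8,0,0,0,-0.5,0,0,-1.2,0,0,0,-0.5,0,0,-0.7,0,0,0,-0.5,0,0,-0.2,0,0,0,-0.5,0,0,0,0,0,0]}}

```text
t: 25.3
eef_pos: [0.4332, 0.1194, 0.0255]
ee_rot: [0.259, 0.966, 0.0, 0.0]
ft_force: [0.5, -0.2, 0.2]
grip_width: 0.0643
```

```bash
python3 -c "
from h import *
st(.4325,.119,.0245,60)
a=r.get_image('scene')
cv2.imwrite('pics/s12.png',cv2.resize(a[130:230,200:350],None,fx=5,fy=5,interpolation=cv2.INTER_CUBIC))
"
```

```text
t25.30 pos cm [43.32 11.94  2.55] jaw 60.0 z [ 0.  0. -1.] w 64.3 F [ 0.5 -0.2  0.2] j1,7 [-0.73  0.79]
delta cm [-0.07 -0.04 -0.1 ] turn -0.0
```

View pics/s12.png

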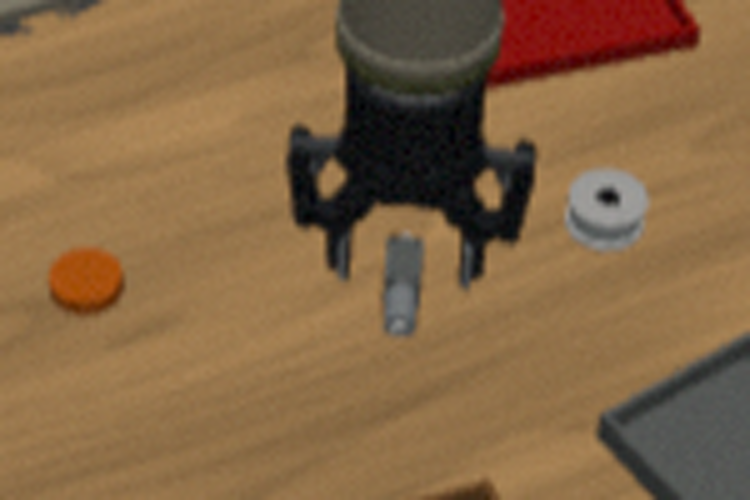

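The motor gearbox sits between the pads, so I'll close and lift.

Request:
{"fn": "arm_command", "kwargs": {"commands": [0,0,0,0,0,0,0,0.4,0,0,0,0,0,0,0.8,0,0,0,0,0,0,0.8,0,0,0,0,0,0,0.8,0,0,0,0,0,0,0.8,0,0,0,0,0,0,0.8,0,0,0.5,0,0,0,0.8,0,0,1.5,0,0,0]}}

```text
t: 26.15
eef_pos: [0.432, 0.1191, 0.0448]
ee_rot: [0.259, 0.966, -0.001, -0.001]
ft_force: [1.6, 0.5, 0.4]
grip_width: 0.0213
```

Request:
{"fn": "arm_command", "kwargs": {"commands": [0.8,0,0,2,0,0,0,0.8,0,0,2.5,0,0,0,0.8,1.5,0.9,1,0,0,-4,0.8,2,1.2,0,0,0,-6,0.8,2,1.2,0,0,0,-6,0.8,2,1.2,0,0,0,-6,0.8,2,1.2,0,0,0,-6,0.8,2,1.2,0,0,0,-6]}}

```text
t: 26.95
eef_pos: [0.5485, 0.189, 0.1004]
ee_rot: [0.531, 0.847, -0.0, -0.0]
ft_force: [0.7, -0.5, -0.5]
grip_width: 0.0212
```

Request:
{"fn": "arm_command", "kwargs": {"commands": [0.8,2,1.2,0,0,0,-6,0.8,2,1.2,0,0,0,-6,0.8,2,1.2,0,0,0,-4,0.8,1.2,0.8,0,0,0,-2,0.8,0,0,0,0,0,0,0.8,0,0,0,0,0,0]}}

```text
t: 27.55
eef_pos: [0.6194, 0.2321, 0.1]
ee_rot: [0.655, 0.755, -0.001, -0.0]
ft_force: [-0.2, -1.2, -0.7]
grip_width: 0.0213
```

```bash
python3 -c "
from h import *
st(.6205,.2325,.0295,8)
a=r.get_image('scene')
cv2.imwrite('pics/s13.png',cv2.resize(a[130:280,270:420],None,fx=4,fy=4,interpolation=cv2.INTER_CUBIC))
"
```

```text
t27.55 pos cm [61.94 23.21 10.  ] jaw 8.1 z [-0.001 -0.001 -1.   ] w 21.3 F [-0.2 -1.2 -0.7] j1,7 [-0.79 -0.09]
delta cm [ 0.11  0.04 -7.05] turn -0.1
```

View pics/s13.png

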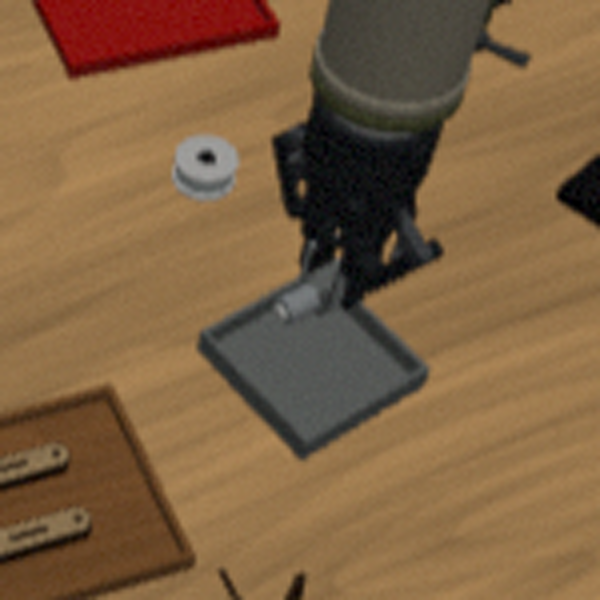

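The motor is held level over the box, and I'll lower it.

Request:
{"fn": "arm_command", "kwargs": {"commands": [0.8,0,0,-2,0,0,0,0.8,0,0,-1.8,0,0,0,0.8,0,0,-1.4,0,0,0,0.8,0,0,-0.9,0,0,0,0.8,0,0,-0.5,0,0,0,0.8,0,0,-0.3,0,0,0,0.8,0,0,0,0,0,0]}}

```text
t: 28.3
eef_pos: [0.62, 0.2325, 0.0314]
ee_rot: [0.656, 0.755, 0.0, 0.0]
ft_force: [1.0, 0.1, -0.8]
grip_width: 0.0215
```

```bash
python3 -c "
from h import *
st(.6205,.2325,.0295,8)
a=r.get_image('scene')
cv2.imwrite('pics/s14.png',cv2.resize(a[130:280,270:420],None,fx=4,fy=4,interpolation=cv2.INTER_CUBIC))
"
```

```text
t28.30 pos cm [62.   23.25  3.14] jaw 8.0 z [ 0.  0. -1.] w 21.5 F [ 1.   0.1 -0.8] j1,7 [-0.77 -0.06]
delta cm [ 0.05 -0.   -0.19] turn -0.0
```

View pics/s14.png

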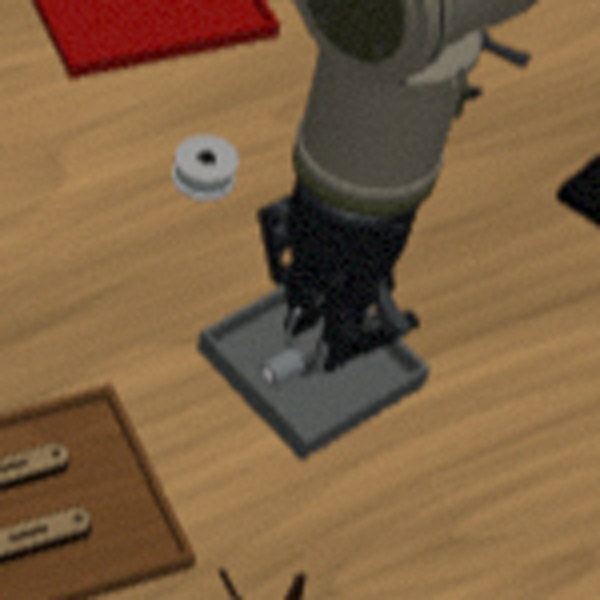

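Request:
{"fn": "arm_command", "kwargs": {"commands": [0.8,0,0,-0.2,0,0,0,0.4,0,0,0,0,0,0,0.1,0,0,0,0,0,0,0.1,0,0,0,0,0,0,0.1,0,0,0.5,0,0,0,0.1,0,0,1,0,0,0,0.1,0,0,2.5,0,0,0,0.1,0,0,3.5,0,0,0]}}

```text
t: 29.15
eef_pos: [0.619, 0.2322, 0.1044]
ee_rot: [0.656, 0.755, -0.001, -0.0]
ft_force: [1.0, 0.7, -0.5]
grip_width: 0.0385
```

Request:
{"fn": "arm_command", "kwargs": {"commands": [0,-1.5,2,3,0,0,0,0,-2,4,3,0,0,0,0,-2,4,3,0,0,0,0,-2,4,3,0,0,0,0,-2,4,2,0,0,0,0,-2,3,0,0,0,0,0,0,0,0,0,0,0,0,0,0,0,0,0,0]}}

```text
t: 29.95
eef_pos: [0.5086, 0.4345, 0.2385]
ee_rot: [0.655, 0.755, 0.0, 0.0]
ft_force: [0.5, -0.8, -0.2]
grip_width: 0.0429
```

```bash
python3 -c "
from h import *
st()
a=r.get_image('scene');b=r.get_image('top')
cv2.imwrite('pics/top1.png',b)
cv2.imwrite('pics/s15.png',cv2.resize(a[130:330,150:390],None,fx=3,fy=3,interpolation=cv2.INTER_CUBIC))
cv2.imwrite('pics/t15.png',cv2.resize(b[70:250,90:390],None,fx=2.6,fy=2.6,interpolation=cv2.INTER_CUBIC))
"
```

```text
t29.95 pos cm [50.86 43.45 23.85] jaw 8.1 z [ 0.  0. -1.] w 42.9 F [ 0.5 -0.8 -0.2] j1,7 [-1.12 -0.49]
```

View pics/s15.png

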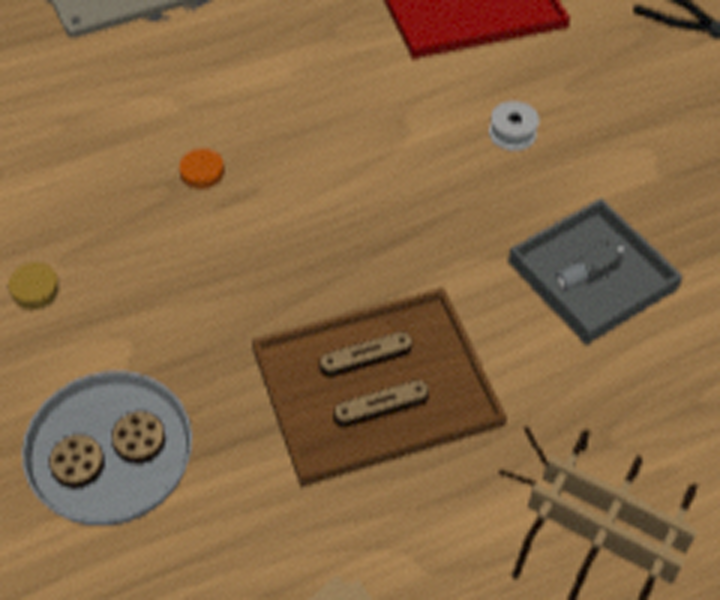

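View pics/t15.png

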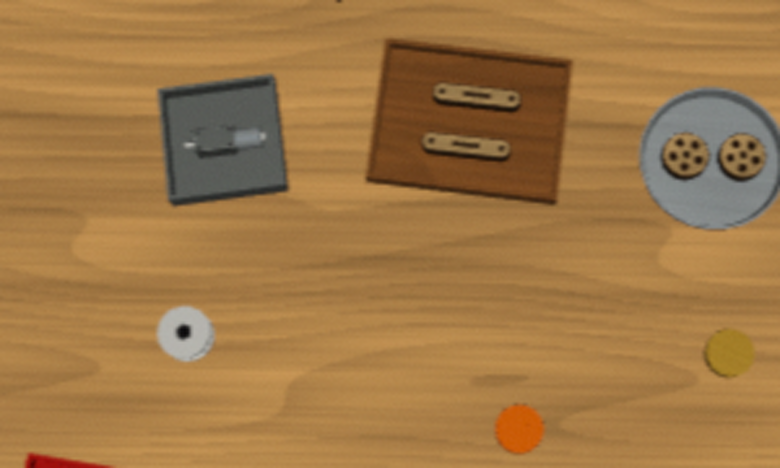

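All five parts lie flat inside their trays with gaps between them. Before handing in, I'll compare the reel, tin and decoys with the first picture.

```bash
python3 -c "
from h import *
a=cv2.imread('pics/top0.png').astype(int);b=cv2.imread('pics/top1.png').astype(int)
for n,(u,v) in dict(reel=(161,198),tin=(370,205),orange=(290,235)).items():
    d=abs(a-b)[v-16:v+16,u-16:u+16]; print(n,d.mean().round(2),d.max())
print(r.job_done())"
```

```text
reel 1.09 6
tin 1.21 6
orange 1.27 12
the job is handed in; nothing more can be done
None
```

The job is done and handed in at about 30 s of the 115 s allowed. Both wheels are in the round dish, both struts lie side by side in the long tray, and the gear motor is in the square box.

- **Placing:** the last pictures from both cameras show every part lying flat on its tray floor, clear of the rims and of the other parts.
- **Left alone:** comparing the top view before and after shows only image noise around the reel, the flux tin and the orange disc. The red tray was never approached, but I didn't run that comparison on it.
- **Forces:** the highest wrist force I read was about 6 N. I read it at the end of each move rather than continuously. The gripper was open and clear of everything at hand-in.
- **Failed checks:** no check on the parts or trays failed. One early attempt to find the dish by colour found nothing, and the repeat with a wider colour range agreed with the position I had used.

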